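# Hang the red ear defenders on the rail

### The job

Pick up the red ear defenders by the crown of their headband and hang them over the horizontal steel bar of the red-posted rail, at the middle between the posts, with the crown resting on the bar and one ear cup on each side of it. Set them down on the bar gently, not dropped, hanging upright and square across the bar, and let go. Leave the blue ear defenders and the white tub where they stand.

Things in the scene. Friction and masses are not known exactly. Their poses are not given: they have to be found in the camera images.
- red_muffs_pad (a point): Middle of the crown pad of the red ear defenders: two red cups, arched headband, grey pad. Stands arch up; 178 mm wide (cup to cup, x), 62 deep (y), 163 high, 0.2-0.36 kg. Point 149.5 mm above the cups' undersides; z up. Pad 30 mm wide along y: grip there, fingers closing along y. Pad top 13.5 mm above the point, underside 13.5 below. Cups 84 mm high, gap between them 90 mm. Symmetric both ways.
- rail_mid (a point): Middle of the centre line of a level round steel bar, 16 mm thick, along y, fixed, 142 mm above the bench; z up. Red posts 20 mm thick at y = -150 and +150 mm end 158 mm above the bench. Hung, the pad's point rests 21 mm above this one, cups 14 mm off the bench. To pass over the bar the pad's point must be over 300 mm high. Fingertips over 13 mm below the pad's point meet the bar first.
- blue_muffs_pad (a point): The same point of the blue ear defenders, a bystander: same shape and size, blue cups, stands arch up on the bench near the red pair.
- tub: White plastic open tub, a bystander, 90 mm across, 110 mm high, wall 3 mm, 0.15 kg; origin at the centre of its underside, z up.
Not all that is in view belongs to the job. What is shaped like the part that bears red_muffs_pad but orange, purple or turquoise is not meant.

How it is judged:
By the outcome, as a careful person would: the job done as asked, in the order asked, and still so for the second after the job is handed in, with the robot touching nothing.
It also fails if it takes over 48 s, if anything falls off the work surface, if the arm or the gripper's body presses on something with over 40 N, if the wrist force passes 120 N, or if a joint passes its speed limit or range.

### The arm

A 7-joint arm with a two-finger parallel gripper is mounted at the origin on the work surface. World frame = base frame: x ahead of the robot, y to its left, z up, the work surface at z = 0. Lengths are in m, angles in rad, forces in N, time in s.
With the tool pointing down it reaches from about 0.4 to 0.85 m from the base axis. Payload 4.4 kg.
Tool frame: the origin (TCP) lies at the very end of the fingers, on their centre line; the grasp point (between the pads) lies 19 mm behind it; z points along the fingers, y is the direction in which the jaws open and shut (so a half turn about z gives the same grasp; the last joint's range is limited). The gripper opens to 94 mm and grips with 3 to 60 N. Pads are 16 mm wide; open, the fingers measure 119 mm over their backs; the gripper's body (75 mm by 177 mm) begins 78 mm behind the grasp point.
Start: joints at [1.067, 0.628, 0.038, 1.517, -0.027, 0.996, -0.02], TCP at [0.276, -0.589, 0.168] pointing down, gripper open.
Joint ranges: [-3.06, 3.06], [-0.37, 2.12], [-1.25, 1.32], [0.18, 2.47], [-1.1, 4.24], [0.23, 1.98], [-2.94, 2.94]. Speed limits (rad/s): [2.57, 2.57, 3.14, 3.14, 3.14, 3.14, 3.14].

### API

Orientations are given as [roll, pitch, yaw] about the fixed x, y, z axes, in that order (R = Rz(yaw) Ry(pitch) Rx(roll)).
In Python, from bench import * gives the robot as it stands.
- The arm moves only by the tool send_rows, never from a script. Its argument "moves" is a list of rows, each a list of 3 entries, a list of its own where there are three numbers: the shift along the tool's x, y, z in mm, then the turn, a rotation vector about the tool's x, y, z in degrees, then the opening in per cent of the stroke, from 0 (shut) to 100 (fully open). A call has 1 to 12 rows; each row shifts and turns the commanded pose from where the row before left it, along the tool's axes as they then stand; what a row does not reach is not made up. A row lasts 1/10 s, in which the tool goes at most 50 mm and 8.59 degrees, less where a joint would pass 70% of its speed; a pose out of reach is approached as far as the arm can. A call with a gripper value outside its range is refused whole. The fingers move at their own pace and stop on an object; the grip force is fixed at half the most. Time passes only in rows, so rows that do not move let the fingers close. It gives the time, the measured TCP pose, the force and the opening at its end, in the units of the state.
- state(): the state, without advancing time (a new reading comes with each control period).
- get_image(name): name is "scene" or "top" or "wrist"; returns the picture (400x640x3 uint8, blue, green, red); there is no depth.
- get_calibration(name): a dict with "K" (3x3 intrinsics, pixels), "distortion" ([k1, k2, p1, p2, k3] as OpenCV has them; the pictures are not rectified), "rvec" (rotation vector, rad) and "tvec" (3), from world to camera coordinates, as OpenCV has them. Camera axes: x right, y down, z forward; pixel columns grow to the right and rows downward; lengths in m; the calibration is good to about 2 mm. A picture is of the moment at which its call begins: read the wrist's pose just before it. get_calibration takes no time and is no camera call; for the wrist camera it gives the pose at the moment of the call.
- job_done(): hands the job in, once; it reports no verdict.
The state is a dict: "clock": time; "joint_pos": joint angles; "joint_velocities": joint speeds; "joint_efforts": joint torques, N m; "tool_pos": TCP position; "orientation": TCP orientation; "contact_force": force on the tool from outside, world axes, zero at the start; "ft_torque": the same for the moment, N m; "opening": finger opening in m.
Only numpy, scipy, OpenCV 4.12 (cv2) and the standard library are available. Lean on these libraries where they do the work, as an engineer would, in place of code of your own. Each camera call takes 0.05 s, during which the arm holds its last target. There are 200 camera calls.

## Working session

There is one attempt and no reset: what is moved stays moved. The work goes in short steps, Python scripts to look and compute and a tool call to move; the robot and the scene stay as the last step left them, time stands still between calls to the robot, and variables do not carry over. Pictures are saved under pics/ and viewed, about 8 in all and at most 12, crops included, and the job is handed in when it is done.

Besides the shell and the picture viewer there is one more tool, called after "Request:" as a command line: name --argument value ..., lists and objects as JSON in quotes. send_rows: Moves the arm, as the interface text tells. Its arguments: {"type":"object","properties":{"moves":{"type":"array"}},"required":["moves"]}

```bash
mkdir -p pics; python3 - <<'E'
from bench import *
import cv2,numpy as np
s=state();print({k:np.round(v,3).tolist() for k,v in s.items()})
for n in("scene","top"):
    im=get_image(n);cv2.imwrite(f"pics/{n}0.png",im)
    c=get_calibration(n);print(n,{k:np.round(v,4).tolist() for k,v in c.items()})
E
```

```text
{'clock': 0.0, 'joint_pos': [1.067, 0.629, 0.038, 1.518, -0.027, 0.996, -0.02], 'joint_velocities': [0.003, 0.001, 0.001, 0.001, 0.001, 0.0, -0.001], 'joint_efforts': [0.0, -54.973, 1.143, -18.663, -0.052, 0.024, 0.0], 'tool_pos': [0.275, -0.588, 0.167], 'orientation': [-3.14, 0.0, 0.438], 'contact_force': [1.126, -0.295, -0.511], 'ft_torque': [0.014, 0.017, -0.042], 'opening': 0.094}
scene {'K': [[396.225, 0.0, 320.3], [0.0, 396.225, 206.9028], [0.0, 0.0, 1.0]], 'distortion': [-0.0566, 0.0, 0.0, 0.0, 0.0], 'rvec': [0.8388, 2.6325, -1.0144], 'tvec': [0.4786, -0.0663, 1.2886]}
top {'K': [[475.5937, 0.0, 319.9883], [0.0, 475.5937, 196.5177], [0.0, 0.0, 1.0]], 'distortion': [-0.0265, 0.0, 0.0, 0.0, 0.0], 'rvec': [2.1548, -2.2067, 0.0926], 'tvec': [-0.1082, 0.5146, 1.5723]}
```

View pics/scene0.png

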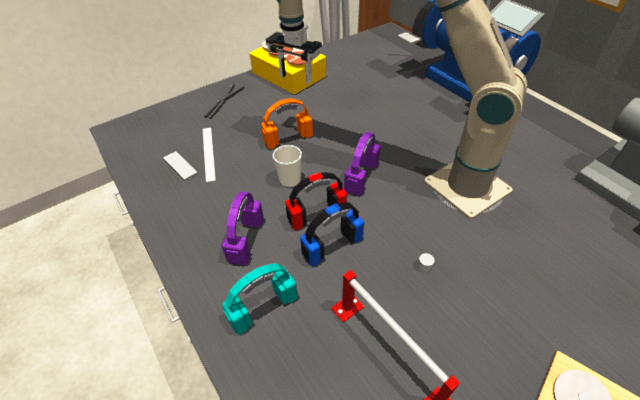

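View pics/top0.png

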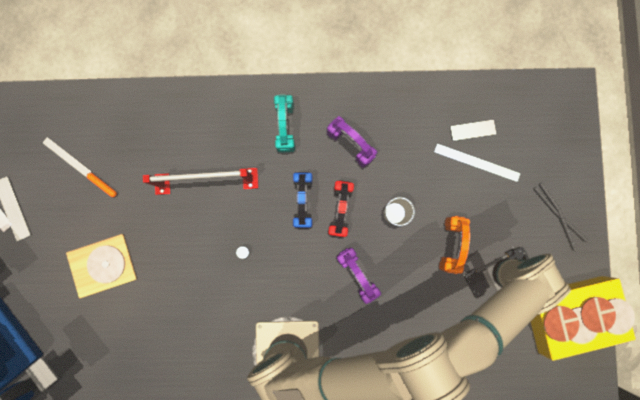

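The red pair is at top (342,208) and scene (316,200). The other pairs are blue (302,200 in top), two purple, one turquoise and one orange. Only the one with red cups fits the description. I'll measure it and check an enlarged crop.

```bash
cat > h.py <<'E'
import cv2,numpy as np
from bench import *
def cam(n):
    c=get_calibration(n);R=cv2.Rodrigues(np.array(c["rvec"],float))[0];return np.array(c["K"]),np.array(c["distortion"],float),R,np.array(c["tvec"],float).ravel()
def ray(c,p):
    K,D,R,t=c;q=cv2.undistortPoints(np.array([[p]],float),K,D)[0,0]
    return -R.T@t,R.T@np.array([*q,1.])
def onz(c,p,z):
    o,d=ray(c,p);return o+d*(z-o[2])/d[2]
def tri(c1,p1,c2,p2):
    o,d=ray(c1,p1);o2,d2=ray(c2,p2);A=np.array([d,-d2]).T
    s=np.linalg.lstsq(A,o2-o,rcond=None)[0];a,b=o+s[0]*d,o2+s[1]*d2
    return (a+b)/2,np.linalg.norm(a-b)
def blobs(im,col,amin=8):
    h=cv2.cvtColor(im,cv2.COLOR_BGR2HSV);H,S,V=cv2.split(h)
    m={'red':((H<6)|(H>174)),'blue':(H>105)&(H<125)}[col]&(S>130)&(V>50)
    n,l,st,ce=cv2.connectedComponentsWithStats(m.astype(np.uint8))
    return [(ce[i].round(1).tolist(),st[i].tolist()) for i in range(1,n) if st[i,4]>=amin]
E
python3 - <<'E'
from h import *
ims={}
for n in("scene","top"):
    im=cv2.imread(f"pics/{n}0.png");ims[n]=im
    for col in('red','blue'):
        print(n,col,[(c,s[4]) for c,s in blobs(im,col,15)])
a=cv2.resize(ims['scene'][150:270,270:390],None,fx=3.3,fy=3.3,interpolation=2)
b=cv2.resize(ims['top'][160:250,280:370],(a.shape[1],a.shape[0]),interpolation=2)
c=cv2.resize(ims['top'][155:205,135:270],(2*a.shape[1],200),interpolation=2)
cv2.imwrite('pics/crop1.png',np.vstack([np.hstack([a,b]),c]))
E
```

```text
scene red [([315.3, 176.6], 100), ([339.0, 192.6], 217), ([295.0, 214.1], 354), ([347.3, 299.1], 733), ([443.9, 389.6], 431)]
scene blue [([434.5, 29.7], 756), ([524.2, 46.9], 780), ([448.8, 75.7], 1052), ([332.3, 208.6], 123), ([355.8, 225.1], 299), ([312.0, 249.9], 383)]
top red [([249.5, 177.8], 285), ([160.6, 174.2], 20), ([158.2, 185.5], 220), ([343.6, 185.6], 146), ([342.0, 206.5], 83), ([337.4, 231.2], 158)]
top blue [([302.8, 176.7], 110), ([301.4, 196.9], 58), ([302.4, 222.7], 136), ([14.9, 346.6], 934)]
```

View pics/crop1.png

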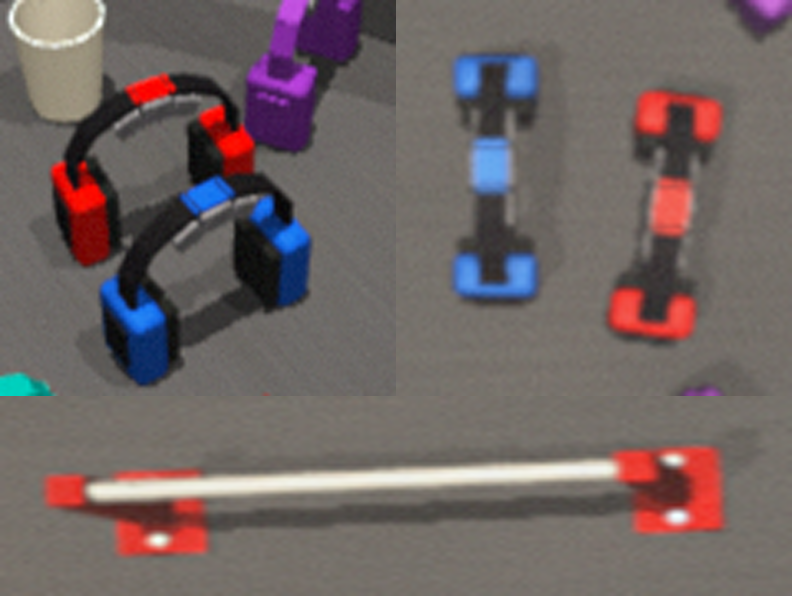

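The crop confirms it: red cups, black band, red crown patch and grey inner pad, right next to the blue pair. Next I'll work out poses.

```bash
python3 - <<'E'
from h import *
t=cam('top');s=cam('scene')
for n,P,C1,C2,Ps in(('red',(342,206.5),(343.6,185.6),(337.4,231.2),(315.3,176.6)),('blue',(301.4,196.9),(302.8,176.7),(302.4,222.7),(332.3,208.6))):
    p=onz(t,P,.163);a=onz(t,C1,.08);b=onz(t,C2,.08);d=a-b
    print(n,'crown top',p.round(4),'scene',onz(s,Ps,.163).round(4),'tri',[np.round(x,4) for x in tri(t,P,s,Ps)],'cups mid',((a+b)/2).round(4),np.linalg.norm(d).round(4),'yaw',np.degrees(np.arctan2(d[1],d[0])).round(2))
# posts tops & bar in top
a=onz(t,(146.4,178.75),.158);b=onz(t,(243.2,172.5),.158);print('posts',a.round(4),b.round(4),np.linalg.norm(a-b),(a+b)/2)
for n,c in(('top',t),('scene',s)):
    im=cv2.imread(f'pics/{n}0.png');h=cv2.cvtColor(im,cv2.COLOR_BGR2HSV)
    m=((h[...,1]<70)&(h[...,2]>130)).astype(np.uint8)
    k=np.zeros_like(m)
    if n=='top':k[165:186,150:241]=1
    else:cv2.line(k,(358,285),(445,380),1,24)
    m&=k; N,l,st,ce=cv2.connectedComponentsWithStats(m);i=1+np.argmax(st[1:,4]);ys,xs=np.nonzero(l==i)
    vx,vy,x0,y0=cv2.fitLine(np.c_[xs,ys].astype(np.float32),2,0,.01,.01).ravel()
    pr=(xs-x0)*vx+(ys-y0)*vy;e=[(x0+q*vx,y0+q*vy) for q in(pr.min(),pr.max())]
    E=[onz(c,p,.144) for p in e];d=E[0]-E[1]
    print(n,np.round(e,1).tolist(),np.round(E,4).tolist(),'len',np.linalg.norm(d),'mid',((E[0]+E[1])/2).round(4),'dir',np.degrees(np.arctan2(d[1],d[0])))
E
```

```text
red crown top [ 0.4681 -0.1862  0.163 ] scene [ 0.4666 -0.1869  0.163 ] tri [array([ 0.4677, -0.1859,  0.1645]), np.float64(0.0008)] cups mid [ 0.4674 -0.1854  0.08  ] 0.1485 yaw -9.3
blue crown top [ 0.5004 -0.0632  0.163 ] scene [ 0.4983 -0.0636  0.163 ] tri [array([ 0.4997, -0.0628,  0.1648]), np.float64(0.0014)] cups mid [ 0.4984 -0.0639  0.08  ] 0.1488 yaw -1.69
posts [0.5682 0.4133 0.158 ] [0.5803 0.1145 0.158 ] 0.29912790526217864 [0.5742779  0.26390762 0.158     ]
top [[149.9, 178.5], [239.1, 173.0]] [[0.5706, 0.4075, 0.144], [0.5811, 0.1296, 0.144]] len 0.27811574220200697 mid [0.5759 0.2685 0.144 ] dir 92.17225575295576
scene [[351.2, 279.8], [446.1, 379.9]] [[0.5808, 0.1226, 0.144], [0.5698, 0.4049, 0.144]] len 0.2824928903056133 mid [0.5753 0.2637 0.144 ] dir -87.76316390113686
```

Results:
- **Red pad:** about (0.4675, -0.186), yaw -9.3°
- **Rail middle:** about (0.5755, 0.264), bar frame yaw about +2.25°

I'll lift and turn first.

Request:
send_rows --moves '[[[0,0,-34],[0,0,6.88],100],[[0,0,-34],[0,0,6.88],100],[[0,0,-34],[0,0,6.88],100],[[0,0,-34],[0,0,6.88],100],[[0,0,-34],[0,0,6.88],100],[[0,0,0],[0,0,0],100]]'

```text
clock: 0.7
tool_pos: [0.2765, -0.5911, 0.3429]
orientation: [3.134, -0.005, -0.165]
contact_force: [-0.6, -0.5, 0.5]
opening: 0.0939
```

Request:
send_rows --moves '[[[10,-20,0],[0,0,0],100],[[10,-36,0],[0,0,0],100],[[10,-36,0],[0,0,0],100],[[10,-36,0],[0,0,0],100],[[10,-38,0],[0,0,0],100],[[10,-38,0],[0,0,0],100],[[10,-38,0],[0,0,0],100],[[10,-38,0],[0,0,0],100],[[10,-38,0],[0,0,0],100],[[10,-38,0],[0,0,0],100],[[10,-38,0],[0,0,0],100],[[14,-36,0],[0,0,0],100]]'

```text
clock: 1.9
tool_pos: [0.4671, -0.1824, 0.3372]
orientation: [-3.141, 0.002, -0.161]
contact_force: [0.8, -0.0, 0.2]
opening: 0.0941
```

```bash
cat >> h.py <<'E'
from scipy.spatial.transform import Rotation as Ro
def avg(n=1):
    s=state();return np.array(s['tool_pos']),np.array(s['orientation']),s
def delta(tgt,yawdeg):
    p,o,s=avg();R=Ro.from_euler('xyz',o);G=Ro.from_euler('xyz',[np.pi,0,np.radians(yawdeg)])
    return (R.inv().apply(np.array(tgt)-p)*1000).round(1),np.degrees((R.inv()*G).as_rotvec()).round(2)
E
python3 - <<'E'
from h import *
p,o,s=avg();print(s['clock'],p,o)
im=get_image('wrist');cv2.imwrite('pics/w1.png',im)
c=cam('wrist')
B=blobs(im,'red',40);print(B)
for ce,st in B: print(ce,st[4],onz(c,ce,.163).round(4),onz(c,ce,.08).round(4))
print(delta([.4675,-.186,.25],-9.3))
E
```

```text
1.9 [ 0.46707527 -0.18242204  0.33716199] [-3.14119693e+00  1.83933988e-03 -1.61148115e-01]
[([120.8, 123.9], [70, 101, 90, 44, 1856]), ([318.8, 115.2], [299, 105, 41, 23, 649]), ([8.6, 165.9], [0, 154, 20, 25, 334]), ([319.4, 174.5], [311, 160, 18, 30, 467]), ([306.0, 208.8], [300, 200, 13, 18, 200]), ([331.6, 209.1], [326, 200, 12, 19, 183])]
[120.8, 123.9] 1856 [0.5783 0.0634 0.163 ] [0.585  0.1166 0.08  ]
[318.8, 115.2] 649 [ 0.5479 -0.1887  0.163 ] [ 0.5482 -0.1889  0.08  ]
[8.6, 165.9] 334 [0.5534 0.247  0.163 ] [0.5549 0.3392 0.08  ]
[319.4, 174.5] 467 [ 0.4741 -0.1784  0.163 ] [ 0.4588 -0.1763  0.08  ]
[306.0, 208.8] 200 [ 0.4309 -0.1538  0.163 ] [ 0.4063 -0.1465  0.08  ]
[331.6, 209.1] 183 [ 0.4254 -0.1875  0.163 ] [ 0.3997 -0.1874  0.08  ]
(array([-2. , 12.1, 86.9]), array([-0.33,  0.01,  0.62]))
```

View pics/w1.png

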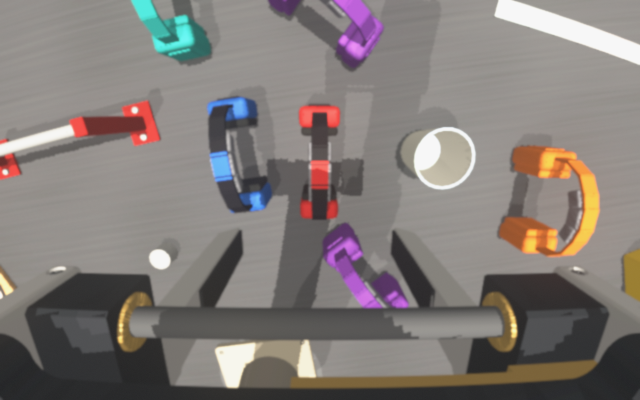

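The wrist view shows the red pair upright in the picture at column 319 (crown 319,174), with blue to its left and the tub to its right. The arm was still settling when I took it, so I'll measure again at rest.

Request:
send_rows --moves '[[[0,0,0],[0,0,0],100],[[0,0,0],[0,0,0],100]]'

```text
clock: 2.15
tool_pos: [0.4667, -0.1851, 0.3373]
orientation: [3.141, 0.002, -0.163]
contact_force: [-0.4, -0.7, -0.4]
opening: 0.0941
```

```bash
python3 - <<'E'
from h import *
c=cam('wrist');im=get_image('wrist')
print([np.round(avg()[0],4).tolist() for i in range(4)])
for ce,st in blobs(im,'red',100): print(ce,st,onz(c,ce,.163).round(4),onz(c,ce,.08).round(4))
print(delta([.4675,-.186,.25],-9.3))
E
```

```text
[[0.4665, -0.1857, 0.3375], [0.4665, -0.1857, 0.3375], [0.4665, -0.1857, 0.3375], [0.4665, -0.1857, 0.3375]]
[119.1, 124.3] [68, 101, 90, 45, 1867] [0.5757 0.0524 0.163 ] [0.5827 0.1053 0.08  ]
[317.0, 115.1] [297, 105, 41, 23, 645] [ 0.5432 -0.1987  0.163 ] [ 0.5434 -0.1989  0.08  ]
[8.1, 166.3] [0, 154, 19, 26, 309] [0.5526 0.233  0.163 ] [0.5547 0.3243 0.08  ]
[317.0, 174.5] [309, 160, 17, 30, 483] [ 0.4695 -0.1867  0.163 ] [ 0.454  -0.1843  0.08  ]
[304.2, 209.2] [299, 200, 12, 19, 197] [ 0.4258 -0.1622  0.163 ] [ 0.4011 -0.1546  0.08  ]
[329.8, 209.0] [324, 200, 12, 18, 185] [ 0.4205 -0.196   0.163 ] [ 0.3947 -0.1956  0.08  ]
(array([ 1.1,  0. , 87.5]), array([ 0.04,  0.08, -0.1 ]))
```

Request:
send_rows --moves '[[[1.5,0.5,30],[0,0,0],100],[[0,0,40],[0,0,0],100],[[0,0,40],[0,0,0],100],[[0,0,35],[0,0,0],100],[[0,0,25],[0,0,0],100],[[0,0,17],[0,0,0],100],[[0,0,10],[0,0,0],100],[[0,0,0],[0,0,0],100],[[0,0,0],[0,0,0],100],[[0,0,0],[0,0,0],100]]'

```text
clock: 3.2
tool_pos: [0.4697, -0.1858, 0.1421]
orientation: [3.141, -0.002, -0.163]
contact_force: [-0.1, 0.4, 0.3]
opening: 0.0937
```

```bash
python3 - <<'E'
from h import *
print(avg()[:2],delta([.468,-.186,.140],-9.3))
im=get_image('scene');cv2.imwrite('pics/s2.png',cv2.resize(im[100:280,250:450],None,fx=3,fy=3,interpolation=2))
E
```

```text
(array([ 0.46971041, -0.1857855 ,  0.1420908 ]), array([ 3.14116334e+00, -2.08339308e-03, -1.63072623e-01])) (array([-1.7,  0.5,  2.1]), array([ 0.02, -0.12, -0.04]))
```

View pics/s2.png

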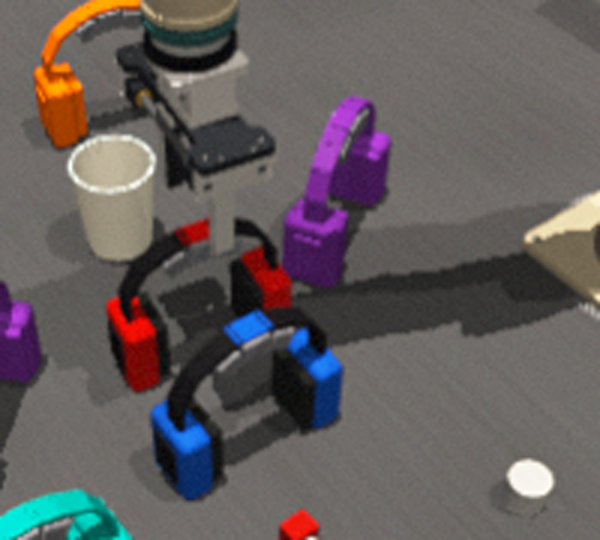

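The jaw in view, at about (222,235) in the crop, stands level with the crown and on its near side. It is clear of the blue pair. Closing now.

Request:
send_rows --moves '[[[-1,0,1.5],[0,0,0],100],[[0,0,0],[0,0,0],60],[[0,0,0],[0,0,0],40],[[0,0,0],[0,0,0],20],[[0,0,0],[0,0,0],15],[[0,0,0],[0,0,0],10],[[0,0,0],[0,0,0],10],[[0,0,0],[0,0,0],10],[[0,0,0],[0,0,0],10],[[0,0,0],[0,0,0],10]]'

```text
clock: 4.25
tool_pos: [0.468, -0.185, 0.1396]
orientation: [-3.142, 0.0, -0.163]
contact_force: [-0.2, 0.8, 0.0]
opening: 0.0255
```

Request:
send_rows --moves '[[[0,0,0],[0,0,0],0],[[0,0,0],[0,0,0],0],[[0,0,0],[0,0,0],0]]'

```text
clock: 4.55
tool_pos: [0.468, -0.185, 0.1396]
orientation: [-3.142, -0.0, -0.163]
contact_force: [-0.2, 0.4, -0.4]
opening: 0.0019
```

The opening is 1.9 mm, so there's nothing between the fingers. I'll look.

```bash
python3 - <<'E'
from h import *
print(avg()[:2],avg()[2]['opening'])
im=get_image('scene');w=get_image('wrist')
t=get_image('top');cv2.imwrite('pics/t3.png',t);cv2.imwrite('pics/sc3.png',im)
a=cv2.resize(im[140:240,270:390],(480,400),interpolation=2)
b=cv2.resize(w[60:260,220:420],(320,400)[::1],interpolation=2)
cv2.imwrite('pics/s3.png',np.hstack([a,b]))
print([(c,s[4]) for c,s in blobs(im,'red')],[(c,s[4]) for c,s in blobs(t,'red')])
E
```

```text
(array([ 0.46800408, -0.18503373,  0.13960346]), array([-3.14157523e+00, -6.20650985e-05, -1.62652297e-01])) 0.0018554434272254666
[([457.0, 45.3], 120), ([315.3, 177.1], 81), ([339.0, 193.0], 201), ([294.9, 214.1], 349), ([347.3, 299.0], 735), ([443.9, 389.6], 431)] [([249.5, 177.8], 286), ([160.6, 174.2], 20), ([158.1, 185.5], 215)]
```

View pics/s3.png

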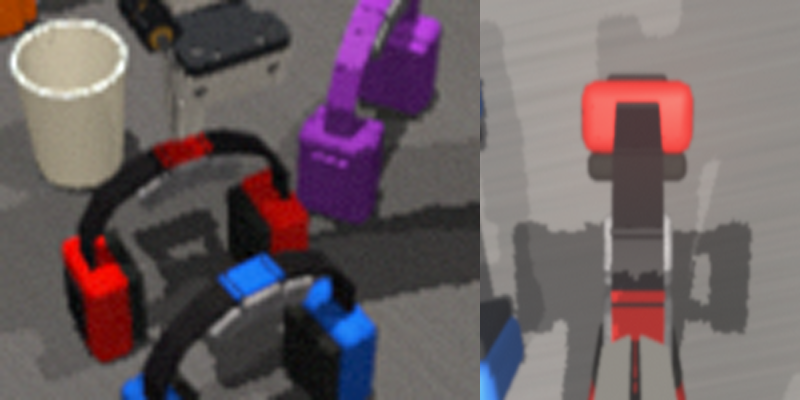

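```bash
python3 - <<'E'
from h import *
def prj(n,P):
    K,D,R,t=cam(n);return cv2.projectPoints(np.array(P,float),cv2.Rodrigues(R)[0],t,K,D)[0].reshape(-1,2).round(1).tolist()
print('scene cam',(-cam('scene')[2].T@cam('scene')[3]).round(3))
P=[(.468,-.185,z) for z in(.1396,.163,.17,.18,.2)]
print(prj('scene',P));print('open near finger',prj('scene',[(.4755,-.139,.142),(.462,-.2315,.142)]))
print('wrist',prj('wrist',P[:3]))
im=get_image('wrist');cv2.imwrite('pics/w4.png',np.hstack([cv2.resize(im[120:330,215:425],(600,600),interpolation=2)]))
s=state();print(s['contact_force'],s['joint_pos'],s['tool_pos'])
E
```

```text
scene cam [0.899 0.48  0.925]
[[315.5, 183.2], [315.3, 177.2], [315.2, 175.4], [315.1, 172.7], [314.9, 167.3]]
open near finger [[322.7, 193.3], [308.1, 172.5]]
wrist [[316.0, 221.6], [315.9, 233.1], [315.9, 237.0]]
[-0.35912238  0.89777382 -0.04001797] [ 0.28439431  0.45947697  0.05153745  1.95382911 -0.03430647  0.72910134
 -1.3772608 ] [ 0.46798947 -0.18502381  0.13956756]
```

View pics/w4.png

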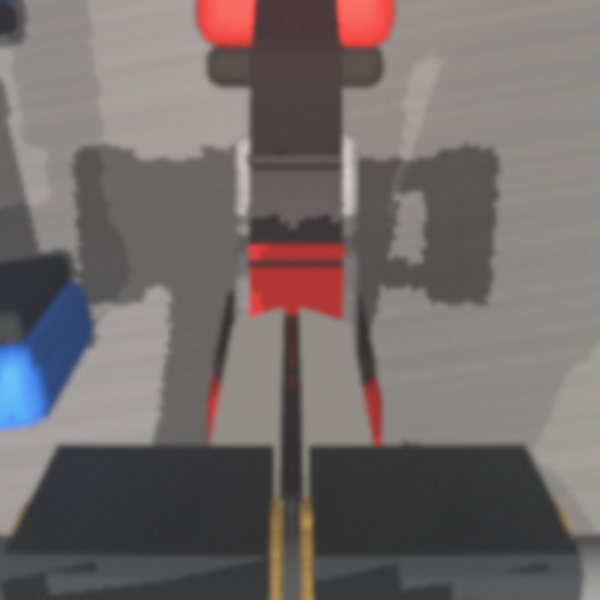

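The closed fingertips sit on top of the crown in the picture, higher than the reported TCP: I see (324,183) where (323,193) was predicted. The muffs haven't moved. I'll lift and measure where the fingertips really are.

Request:
send_rows --moves '[[[0,0,-10],[0,0,0],0],[[0,0,-40],[0,0,0],0],[[0,0,-40],[0,0,0],0],[[0,0,0],[0,0,0],0],[[0,0,0],[0,0,0],0],[[0,0,0],[0,0,0],0]]'

```text
clock: 5.35
tool_pos: [0.4672, -0.1847, 0.229]
orientation: [-3.141, 0.001, -0.163]
contact_force: [-0.5, 0.3, -0.5]
opening: 0.0006
```

```bash
python3 - <<'E'
from h import *
def prj(n,P):
    K,D,R,t=cam(n);return cv2.projectPoints(np.array(P,float),cv2.Rodrigues(R)[0],t,K,D)[0].reshape(-1,2).round(1)
p,o,s=avg();print(p,o)
out=[]
for n in('scene','wrist'):
    im=get_image(n);cv2.imwrite(f'pics/{n}5.png',im)
    q=prj(n,[p+[0,0,z] for z in(0,.02,.04)]);print(n,q.tolist())
    x,y=q[0].astype(int);h=40 if n=='scene' else 90
    k=400/(2*h);c=cv2.resize(im[y-h:y+h,x-h:x+h],(400,400),interpolation=2)
    for i,u in enumerate(q): 
        v=(int((u[0]-x+h+.5)*k),int((u[1]-y+h+.5)*k));cv2.drawMarker(c,v,[(0,255,0),(0,255,255),(255,0,255)][i],0,12,1)
    out.append(c)
cv2.imwrite('pics/tip5.png',np.hstack(out))
E
```

```text
[ 0.46718688 -0.18470367  0.22897712] [-3.14132236e+00  1.49786501e-03 -1.62541494e-01]
scene [[314.9, 159.1], [314.7, 153.3], [314.5, 147.4]]
wrist [[316.1, 221.6], [316.0, 231.4], [315.9, 243.1]]
```

View pics/tip5.png

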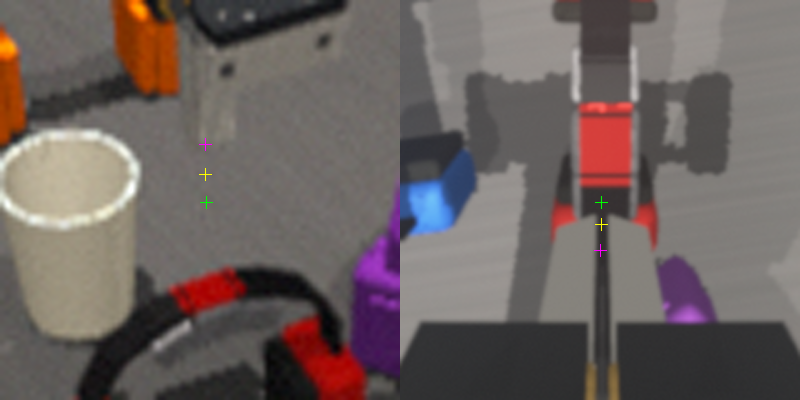

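Confirmed: the real finger ends are about 40 mm above the reported TCP, at scene crop (205,140) against the green marker at (205,202). I'll quantify that from the bottom edge of the fingers in both views.

```bash
python3 - <<'E'
from h import *
def prj(n,P):
    K,D,R,t=cam(n);return cv2.projectPoints(np.array(P,float),cv2.Rodrigues(R)[0],t,K,D)[0].reshape(-1,2).round(1)
p,o,s=avg();R=Ro.from_euler('xyz',o)
for z in(.03,.035,.04,.045,.05):
    q=p+R.apply([(sx*.008,sy*.0125,-z) for sx,sy in((1,1),(1,-1),(-1,-1),(-1,1))]+[(.008,0,-z)])
    print(z,prj('scene',q).tolist(),'wrist front mid',prj('wrist',q[4:]).tolist(),prj('wrist',q[:2]).tolist())
s=cv2.cvtColor(cv2.imread('pics/scene5.png'),6);print('cols312-323 rows138-152');print(s[138:152,309:326])
w=cv2.cvtColor(cv2.imread('pics/wrist5.png'),6);print(w[206:234:2,[300,304,308,312,320,324,328,332,336]])
E
```

```text
0.03 [[309.8, 148.7], [313.8, 154.3], [319.5, 152.4], [315.4, 146.9], [311.8, 151.4]] wrist front mid [[316.0, 225.3]] [[335.2, 225.3], [296.7, 225.3]]
0.035 [[309.7, 147.2], [313.8, 152.8], [319.4, 150.9], [315.3, 145.4], [311.7, 149.9]] wrist front mid [[315.9, 228.0]] [[335.7, 228.0], [296.2, 228.0]]
0.04 [[309.6, 145.7], [313.7, 151.3], [319.4, 149.4], [315.2, 143.9], [311.7, 148.4]] wrist front mid [[315.9, 230.9]] [[336.1, 230.9], [295.7, 230.9]]
0.045 [[309.6, 144.1], [313.7, 149.7], [319.3, 147.9], [315.2, 142.3], [311.6, 146.9]] wrist front mid [[315.9, 233.9]] [[336.6, 233.9], [295.2, 233.9]]
0.05 [[309.5, 142.6], [313.6, 148.2], [319.3, 146.4], [315.1, 140.8], [311.5, 145.4]] wrist front mid [[315.9, 237.0]] [[337.2, 237.0], [294.6, 237.0]]
cols312-323 rows138-152
[[ 85  99 105  99  99 113 116 120 114 117 117 116 111 104 105 112 108]
 [107  96 100  98  94 115 123 118 114 115 119 120 112 108 108 109 107]
 [109 100 101  98  96 118 122 119 116 118 119 120 109 107 109 111 112]
 [106 103  98 101 103 117 123 117 113 123 125 119 110 106 109 109 110]
 [108 101 104 102 102 115 120 
[... 527 characters left out ...]
8 109 111]
 [109 110 111 108 110 111 108 106 108 111 111 108 110 107 110 109 107]
 [106 107 111 112 106 109 108 108 109 108 109 108 109 110 113 110 108]]
[[ 48 111 110 107 107 107 109 116  49]
 [ 48 102 101  99  98  98  99 100  48]
 [ 47  96  82  80  80  79  82  90  48]
 [ 48 111 107 104 104 103 107 103  48]
 [ 51 113  89  84  84  82  88 106  50]
 [ 56 113  63  53  54  54  61 103  56]
 [ 58 111  63  51  51  51  61 103  58]
 [ 58 107  63  51  51  51  64 102  59]
 [ 62 105  62  50  52  51  62  98  61]
 [ 79 106  62  52  52  51  62  97  79]
 [ 93 114  64  57  59  52  64 100  92]
 [101 115  83 112 104  86  70 100  98]
 [110 122 125 130 116 128 109 107 103]
 [128 131 131 130 116 131 130 129 116]]
```

The offset comes out between 36 and 49 mm, and I'll take 44. I'll aim the finger ends 6 mm below the pad point, so reported z should be about 0.0995. That works across the whole range. The hang height then follows relative to the grasp: reported z + 13.5 mm.

Request:
send_rows --moves '[[[0.8,1,0],[0,0,0],100],[[0,0,0],[0,0,0],100],[[0,0,0],[0,0,0],100],[[0,0,0],[0,0,0],100],[[0,0,0],[0,0,0],100],[[0,0,0],[0,0,0],100],[[0,0,0],[0,0,0],100],[[0,0,0],[0,0,0],100],[[0,0,0],[0,0,0],100],[[0,0,0],[0,0,0],100],[[0,0,0],[0,0,0],100],[[0,0,0],[0,0,0],100]]'

```text
clock: 6.65
tool_pos: [0.4686, -0.1861, 0.2296]
orientation: [-3.142, -0.0, -0.163]
contact_force: [-0.5, -0.1, 0.3]
opening: 0.0921
```

Request:
send_rows --moves '[[[0,0,25],[0,0,0],100],[[0,0,30],[0,0,0],100],[[0,0,25],[0,0,0],100],[[0,0,15],[0,0,0],100],[[0,0,15],[0,0,0],100],[[0,0,10],[0,0,0],100],[[0,0,9],[0,0,0],100],[[0,0,0],[0,0,0],100],[[0,0,0],[0,0,0],100]]'

```text
clock: 7.55
tool_pos: [0.4689, -0.1862, 0.1008]
orientation: [3.142, -0.0, -0.163]
contact_force: [0.3, 0.1, 0.5]
opening: 0.0932
```

No contact, so I'll close.

Request:
send_rows --moves '[[[-0.5,0,0.5],[0,0,0],30],[[0,0,0],[0,0,0],25],[[0,0,0],[0,0,0],20],[[0,0,0],[0,0,0],10],[[0,0,0],[0,0,0],0],[[0,0,0],[0,0,0],0],[[0,0,0],[0,0,0],0],[[0,0,0],[0,0,0],0],[[0,0,0],[0,0,0],0],[[0,0,0],[0,0,0],0],[[0,0,0],[0,0,0],0],[[0,0,0],[0,0,0],0]]'

```text
clock: 8.75
tool_pos: [0.4681, -0.1861, 0.1001]
orientation: [3.142, -0.0, -0.163]
contact_force: [-0.4, -0.3, -0.6]
opening: 0.0298
```

Request:
send_rows --moves '[[[0,0,0],[0,0,0],0],[[0,0,0],[0,0,0],0],[[0,0,0],[0,0,0],0]]'

```text
clock: 9.05
tool_pos: [0.4681, -0.1861, 0.1001]
orientation: [3.142, 0.0, -0.163]
contact_force: [-0.3, -0.7, -0.3]
opening: 0.0293
```

```bash
python3 - <<'E'
from h import *
print([np.round(v,4) for v in avg()[:2]],avg()[2]['opening'],avg()[2]['contact_force'])
im=get_image('scene');cv2.imwrite('pics/s6.png',cv2.resize(im[140:240,270:390],None,fx=5,fy=5,interpolation=2))
E
```

```text
[array([ 0.4681, -0.1861,  0.1001]), array([ 3.1416,  0.    , -0.1626])] 0.029329323453605977 [-0.33686149 -0.72681805 -0.27551005]
```

View pics/s6.png

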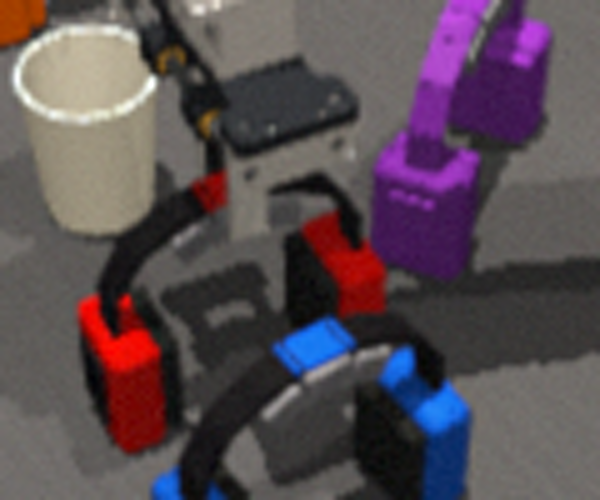

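Held at 29.3 mm opening with the muffs undisturbed. The finger's lower end is at crop (250,238), scene (320,187.5). I'll check its depth.

```bash
python3 - <<'E'
from h import *
p,o,s=avg();R=Ro.from_euler('xyz',o)
K,D,Rc,t=cam('scene')
for z in(.03,.035,.04,.045,.05):
    q=p+R.apply([(sx*.008,-.027,-z) for sx in(1,-1)])
    print(z,cv2.projectPoints(q,cv2.Rodrigues(Rc)[0],t,K,D)[0].reshape(-1,2).round(1).tolist())
im=cv2.cvtColor(cv2.imread('pics/s6.png'),6);print(im[200:270:5,[230,240,245,250,255,260,265,270]])
E
```

```text
0.03 [[316.9, 192.5], [322.0, 190.6]]
0.035 [[316.8, 191.2], [322.0, 189.4]]
0.04 [[316.8, 190.0], [322.0, 188.1]]
0.045 [[316.7, 188.7], [322.0, 186.8]]
0.05 [[316.7, 187.4], [321.9, 185.6]]
[[ 92 114 117 117 118 120 108  90]
 [ 93 117 117 116 118 120 108  85]
 [ 94 121 119 115 119 124 106  78]
 [ 92 120 117 114 120 124 106  75]
 [ 93 119 116 117 122 124 105  73]
 [ 91 117 116 119 125 128 116  84]
 [ 88 117 117 118 122 118 115  96]
 [ 90 113 109 105 105  98  95  90]
 [ 88  99  94  90  91  88  84  86]
 [ 87  89  89  87  86  86  87  88]
 [ 86  89  90  88  87  88  89  89]
 [ 86  92  92  93  91  88  87  91]
 [ 89  76  78  75  77  85  88  88]
 [ 75  49  48  43  50  71  87  89]]
```

The finger end is about level with the pad point: 14 mm of overlap, clear of the bar. Lifting.

Request:
send_rows --moves '[[[0,0,-5],[0,0,0],0],[[0,0,-15],[0,0,0],0],[[0,0,-25],[0,0,0],0],[[0,0,-25],[0,0,0],0],[[0,0,-25],[0,0,0],0],[[0,0,-25],[0,0,0],0],[[0,0,-25],[0,0,0],0],[[0,0,-25],[0,0,0],0],[[0,0,-20],[0,0,0],0],[[0,0,-10],[0,0,0],0],[[0,0,0],[0,0,0],0],[[0,0,0],[0,0,0],0]]'

```text
clock: 10.3
tool_pos: [0.4674, -0.1857, 0.2992]
orientation: [-3.141, 0.002, -0.163]
contact_force: [-0.1, 0.5, -3.0]
opening: 0.0299
```

```bash
python3 - <<'E'
from h import *
p,o,s=avg();print(p,o,s['opening'],s['contact_force'])
R=Ro.from_euler('xyz',[np.pi,0,np.radians(2.25)]);print('after turn',(R.inv().apply(np.array([.5755,.264,.30])-p)*1000).round(1),delta([.5755,.264,.3],2.25))
E
```

```text
[ 0.46738443 -0.18573227  0.29919315] [-3.14122340e+00  1.68645110e-03 -1.62550599e-01] 0.029856465528054085 [-0.06029417  0.50947356 -3.00556025]
after turn [ 125.7 -445.1   -0.8] (array([  33.9, -461.3,   -0.7]), array([ -0.03,   0.09, -11.56]))
```

Held, with a 3 N load. Next I turn -11.56° and translate (126, -445) in the turned axes.

Request:
send_rows --moves '[[[0,0,0],[0,0,-3.86],0],[[0,0,0],[0,0,-3.85],0],[[0,0,0],[0,0,-3.85],0],[[3,-10,0],[0,0,0],0],[[6,-20,0],[0,0,0],0],[[8,-30,0],[0,0,0],0],[[10,-35,0],[0,0,0],0],[[10,-35,0],[0,0,0],0],[[10,-35,0],[0,0,0],0],[[10,-35,0],[0,0,0],0],[[10,-35,0],[0,0,0],0],[[10,-35,0],[0,0,0],0]]'

```text
clock: 11.5
tool_pos: [0.5338, 0.0891, 0.2991]
orientation: [-3.141, 0.002, 0.038]
contact_force: [0.8, -0.6, -2.5]
opening: 0.0297
```

Request:
send_rows --moves '[[[10,-35,0],[0,0,0],0],[[10,-35,0],[0,0,0],0],[[10,-35,0],[0,0,0],0],[[9,-30,0],[0,0,0],0],[[6,-25,0],[0,0,0],0],[[4,-15,0],[0,0,0],0],[[0,0,0],[0,0,0],0],[[0,0,0],[0,0,0],0],[[0,0,0],[0,0,0],0],[[0,0,0],[0,0,0],0],[[0,0,0],[0,0,0],0]]'

```text
clock: 12.6
tool_pos: [0.5768, 0.2623, 0.3004]
orientation: [3.141, -0.0, 0.037]
contact_force: [0.1, -0.5, -2.2]
opening: 0.0295
```

```bash
python3 - <<'E'
from h import *
p,o,s=avg();print(p,o,s['opening'],s['contact_force'],delta([.5755,.264,.2],2.25))
im=get_image('scene');cv2.imwrite('pics/scene7.png',im);t=get_image('top');cv2.imwrite('pics/top7.png',t)
w=get_image('wrist');cv2.imwrite('pics/wrist7.png',w)
cv2.imwrite('pics/v7.png',np.hstack([cv2.resize(im[160:400,300:500],(400,480),interpolation=2),cv2.resize(w[40:340,195:445],(400,480),interpolation=2)]))
E
```

```text
[0.57680729 0.26233974 0.3003921 ] [ 3.14129003e+00 -3.68288133e-04  3.74016956e-02] 0.029493882099546405 [ 0.07673694 -0.54484107 -2.21733269] (array([ -1.3,  -1.7, 100.4]), array([ 0.02, -0.02, -0.11]))
```

View pics/v7.png

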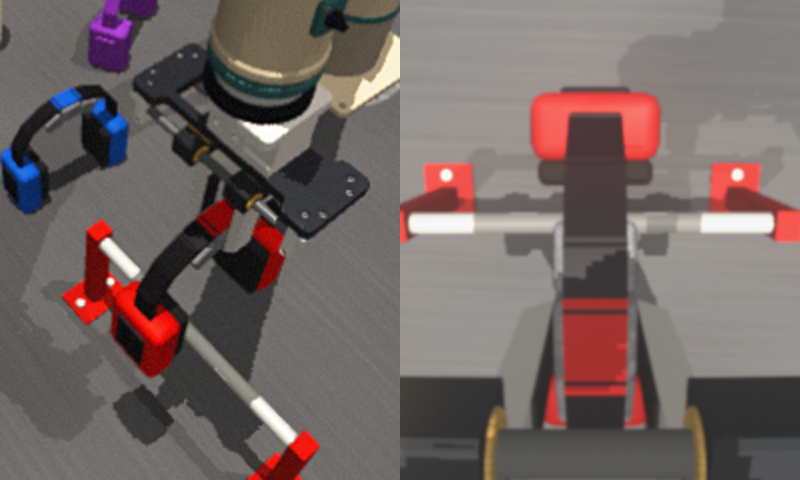

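The muffs hang level over the rail, with the bar running straight across the wrist view (crop row 222, ends at columns 412 and 775). I'll refine the bar's position from this close view and check the muffs' tilt.

```bash
python3 - <<'E'
from h import *
c=cam('wrist');w=cv2.imread('pics/wrist7.png');h=cv2.cvtColor(w,cv2.COLOR_BGR2HSV)
m=(h[...,1]<40)&(h[...,2]>190);m[:165]=0;m[195:]=0;m[:,:190]=0;m[:,440:]=0
N,l,st,ce=cv2.connectedComponentsWithStats(m.astype(np.uint8))
big=[i for i in range(1,N) if st[i,4]>60];print([(st[i].tolist(),ce[i].round(1).tolist()) for i in big])
ys,xs=np.nonzero(np.isin(l,big));x0,x1=xs.min(),xs.max()
e=[(x,np.median(ys[abs(xs-x)<8])) for x in(x0,x1)]
for z in(.142,.146):
    E=[onz(c,q,z) for q in e];d=E[0]-E[1];print(e,np.round(E,4).tolist(),'mid',((E[0]+E[1])/2).round(4),np.linalg.norm(d),np.degrees(np.arctan2(d[1],d[0])))
# held muffs: scene cup blobs & top
R=[b for b in blobs(w,'red',60)];print('wrist red',[(b[0],b[1]) for b in R])
print('scene red',[(b[0],b[1]) for b in blobs(cv2.imread('pics/scene7.png'),'red',60)])
E
```

```text
[([369, 173, 60, 13, 624], [401.4, 179.3]), ([200, 174, 92, 12, 757], [237.2, 179.6])]
[(np.int64(200), np.float64(179.0)), (np.int64(428), np.float64(179.0))] [[0.5719, 0.4095, 0.142], [0.5829, 0.1225, 0.142]] mid [0.5774 0.266  0.142 ] 0.28717772817886117 92.20461453308961
[(np.int64(200), np.float64(179.0)), (np.int64(428), np.float64(179.0))] [[0.5727, 0.408, 0.146], [0.5837, 0.1241, 0.146]] mid [0.5782 0.266  0.146 ] 0.2841225332293199 92.20461453308961
wrist red [([316.7, 115.4], [277, 97, 81, 44, 2316]), ([214.5, 164.0], [182, 142, 60, 49, 1215]), ([414.0, 163.8], [389, 142, 58, 49, 1236]), ([316.5, 229.5], [297, 226, 40, 8, 316]), ([316.7, 260.9], [297, 236, 40, 52, 2004]), ([289.6, 293.1], [285, 275, 13, 31, 197]), ([343.3, 293.4], [335, 275, 14, 31, 202])]
scene red [([407.9, 268.4], [398, 259, 19, 20, 224]), ([434.1, 285.2], [426, 269, 16, 36, 312]), ([361.1, 312.7], [331, 270, 60, 79, 1516]), ([443.9, 389.6], [423, 375, 37, 25, 431])]
```

Request:
send_rows --moves '[[[-0.5,-2.7,10],[0,0,0],0],[[0,0,20],[0,0,0],0],[[0,0,25],[0,0,0],0],[[0,0,25],[0,0,0],0],[[0,0,25],[0,0,0],0],[[0,0,25],[0,0,0],0],[[0,0,20],[0,0,0],0],[[0,0,15],[0,0,0],0],[[0,0,8],[0,0,0],0],[[0,0,4],[0,0,0],0],[[0,0,0],[0,0,0],0],[[0,0,0],[0,0,0],0]]'

```text
clock: 13.95
tool_pos: [0.5766, 0.2666, 0.1238]
orientation: [-3.141, -0.001, 0.039]
contact_force: [-0.4, 0.0, -2.8]
opening: 0.0297
```

```bash
python3 - <<'E'
from h import *
p,o,s=avg();print(p,o,s['opening'],s['contact_force'],delta([.5763,.265,.1136],2.2))
im=get_image('scene');cv2.imwrite('pics/scene8.png',im);w=get_image('wrist');cv2.imwrite('pics/wrist8.png',w)
cv2.imwrite('pics/v8.png',np.hstack([cv2.resize(im[230:390,330:470],(420,480),interpolation=2),cv2.resize(w[40:340,195:445],(380,480),interpolation=2)]))
E
```

```text
[0.57656171 0.26655425 0.12380757] [-3.14099070e+00 -1.32789572e-03  3.91418525e-02] 0.02965271757428465 [-0.42226281  0.02116803 -2.76733026] (array([-0.3,  1.5, 10.2]), array([-0.03, -0.08,  0.04]))
```

View pics/v8.png

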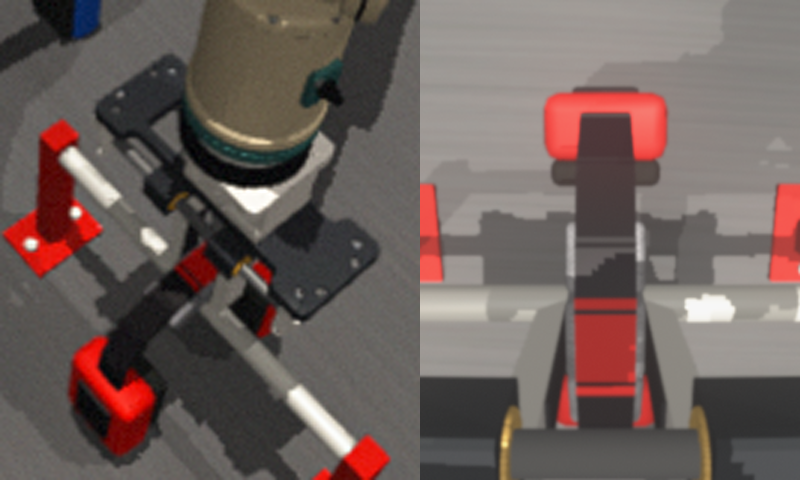

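The bar passes under the crown, with the cups on opposite sides and the posts equally far away (wrist crop columns 430 and 785). I'll lower slowly.

Request:
send_rows --moves '[[[0,1,3],[0,0,0],0],[[0,0,2],[0,0,0],0],[[0,0,1],[0,0,0],0],[[0,0,0],[0,0,0],0],[[0,0,0],[0,0,0],0]]'

```text
clock: 14.55
tool_pos: [0.5761, 0.2653, 0.1171]
orientation: [-3.142, -0.0, 0.039]
contact_force: [0.6, -0.3, -2.0]
opening: 0.0298
```

Request:
send_rows --moves '[[[0,0,1],[0,0,0],0],[[0,0,0.7],[0,0,0],0],[[0,0,0],[0,0,0],0],[[0,0,0],[0,0,0],0]]'

```text
clock: 14.95
tool_pos: [0.5761, 0.2652, 0.1153]
orientation: [3.142, 0.0, 0.039]
contact_force: [-0.1, 0.5, -1.4]
opening: 0.0299
```

Request:
send_rows --moves '[[[0,0,0.7],[0,0,0],0],[[0,0,0],[0,0,0],0],[[0,0,0],[0,0,0],0]]'

```text
clock: 15.25
tool_pos: [0.5761, 0.2652, 0.1147]
orientation: [-3.142, -0.0, 0.039]
contact_force: [0.4, -0.4, -2.2]
opening: 0.03
```

Request:
send_rows --moves '[[[0,0,0.7],[0,0,0],0],[[0,0,0],[0,0,0],0],[[0,0,0],[0,0,0],0]]'

```text
clock: 15.55
tool_pos: [0.5762, 0.2653, 0.1141]
orientation: [-3.141, -0.0, 0.039]
contact_force: [-1.1, -0.7, -2.1]
opening: 0.0296
```

Still carrying about 2 N. I'll go on in 0.5 mm steps.

Request:
send_rows --moves '[[[0,0,0.5],[0,0,0],0],[[0,0,0],[0,0,0],0],[[0,0,0],[0,0,0],0]]'

```text
clock: 15.85
tool_pos: [0.5762, 0.2653, 0.114]
orientation: [-3.141, -0.0, 0.039]
contact_force: [-0.9, -0.1, 2.9]
opening: 0.0297
```

Request:
send_rows --moves '[[[0,0,0.5],[0,0,0],0],[[0,0,0],[0,0,0],0],[[0,0,0],[0,0,0],0]]'

```text
clock: 16.15
tool_pos: [0.5762, 0.2653, 0.114]
orientation: [-3.141, -0.001, 0.039]
contact_force: [-2.7, -1.9, 7.0]
opening: 0.0301
```

Contact at 0.114, as predicted. I'll ease off 0.5 mm, then release.

Request:
send_rows --moves '[[[0,0,-0.5],[0,0,0],0],[[0,0,0],[0,0,0],30],[[0,0,0],[0,0,0],40],[[0,0,0],[0,0,0],50],[[0,0,0],[0,0,0],60],[[0,0,0],[0,0,0],70],[[0,0,0],[0,0,0],80],[[0,0,0],[0,0,0],90],[[0,0,0],[0,0,0],90],[[0,0,0],[0,0,0],90],[[0,0,0],[0,0,0],90],[[0,0,0],[0,0,0],90]]'

```text
clock: 17.35
tool_pos: [0.5761, 0.2652, 0.1135]
orientation: [-3.142, -0.0, 0.039]
contact_force: [0.4, 0.3, 0.1]
opening: 0.0844
```

Request:
send_rows --moves '[[[0,0,-5],[0,0,0],90],[[0,0,-10],[0,0,0],90],[[0,0,-25],[0,0,0],90],[[0,0,-30],[0,0,0],90],[[0,0,-30],[0,0,0],90],[[0,0,-30],[0,0,0],90],[[0,0,-30],[0,0,0],90],[[0,0,-20],[0,0,0],90],[[0,0,0],[0,0,0],90],[[0,0,0],[0,0,0],90]]'

```text
clock: 18.35
tool_pos: [0.5759, 0.2651, 0.2936]
orientation: [-3.141, -0.0, 0.039]
contact_force: [-0.0, -0.5, -0.6]
opening: 0.0847
```

```bash
python3 - <<'E'
from h import *
s=state();print(s['clock'],s['tool_pos'],s['contact_force'],s['opening'])
im=get_image('scene');w=get_image('wrist');c=cam('wrist')
cv2.imwrite('pics/v9.png',np.hstack([cv2.resize(im[150:400,280:480],(400,500),interpolation=2),cv2.resize(w[40:340,195:445],(400,500),interpolation=2)]))
B=blobs(w,'red',60)
for b in B: print(b,onz(c,b[0],.098).round(4),onz(c,b[0],.1765).round(4))
t0=cv2.imread('pics/scene0.png')
print('blue before/after',[b[0] for b in blobs(t0,'blue',100)][3:],[b[0] for b in blobs(im,'blue',100)])
print('tub diff',np.abs(t0[145:190,268:306].astype(int)-im[145:190,268:306]).mean())
E
```

```text
18.35 [0.57586269 0.26514294 0.29362054] [-0.01925113 -0.50177543 -0.57269787] 0.08472371645640248
([316.3, 115.5], [293, 105, 47, 25, 817]) [0.6522 0.2675 0.098 ] [0.6522 0.2675 0.1765]
([213.7, 163.9], [181, 142, 60, 49, 1235]) [0.5837 0.4044 0.098 ] [0.5967 0.3783 0.1765]
([417.1, 163.9], [391, 142, 60, 49, 1268]) [0.5945 0.1281 0.098 ] [0.6055 0.1547 0.1765]
([316.0, 184.9], [307, 169, 20, 33, 624]) [0.5598 0.2643 0.098 ] [0.5774 0.2649 0.1765]
([301.4, 221.7], [296, 211, 12, 21, 217]) [0.5055 0.283  0.098 ] [0.5334 0.28   0.1765]
([331.2, 221.9], [325, 211, 13, 21, 228]) [0.5068 0.2406 0.098 ] [0.5345 0.2458 0.1765]
blue before/after [[332.3, 208.6], [355.8, 225.1], [312.0, 249.9]] [[433.4, 16.6], [532.5, 53.3], [332.5, 208.9], [355.8, 225.1], [311.9, 250.0]]
tub diff 6.578947368421052
```

View pics/v9.png

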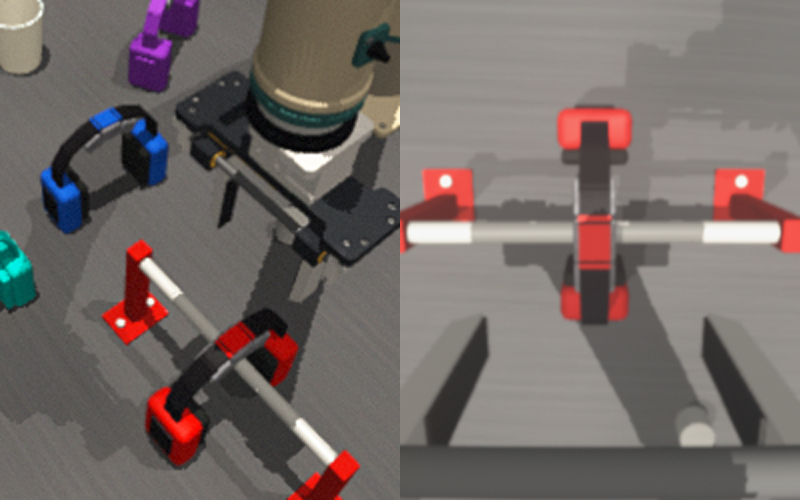

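The muffs hang on the bar, centred and square, with one cup on each side. The gripper is clear of them. Handing in.

```bash
python3 -c "
from bench import *
print(job_done())"
```

```text
the job is handed in; nothing more can be done
None
```

The red ear defenders now hang by their crown on the steel bar, at the middle between the posts, and I handed the job in at about 18.5 s.

- **Grasp:** The first close caught nothing, because the real finger ends sit about 36–49 mm higher than the reported TCP. The muffs did not move. I measured the offset in the camera views and re-gripped at the pad with a 29.5 mm opening.
- **Setting down:** I lowered in 0.5–1 mm steps. The crown touched the bar at reported z = 0.114, against 0.1136 predicted. The force peaked at about 7 N, and I eased it to near zero before releasing.
- **Last checks:** The crown is at about (0.577, 0.265), against the rail middle at (0.576, 0.265). The muffs look upright and square across the bar, one cup on each side. The gripper is about 180 mm clear with no contact force.
- **Bystanders:** The blue pair is within 0.3 px of where it started. The tub looked in place, though I only checked it roughly: its image patch differed by about 6.6 grey levels from the start, probably from changed shadows.
- **Disagreement between measurements:** The offset read 36 mm from the wrist view and 49 mm from the scene view. The grasp suited both, and the hang height did not depend on it.

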